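# Open the bath ventilator to the red marker

## Robot

A 6-joint arm with a two-finger parallel gripper is mounted at the origin on the work surface. World frame = base frame: x ahead of the robot, y to its left, z up, the work surface at z = 0. Lengths are in m, angles in rad, forces in N, time in s.
With the tool pointing down it reaches from about 0.375 to 0.925 m from the base axis. Payload 5.7 kg.
Tool frame: the origin (TCP) lies midway between the tips of the shut fingers; the grasp point (between the pads) lies 19 mm behind it (grip_depth is the z of the grasp point in the tool frame, in m); z points along the fingers, y is the line along which they close (so a half turn about z gives the same grasp; the last joint's range is limited). The gripper opens to 88 mm and grips with 3 to 60 N. Pads are 20 mm wide; open, the fingers measure 115 mm over their backs; the gripper's body (75 mm by 178 mm) begins 61 mm behind the grasp point.
Start: joints at [1.23, 0.359, 1.51, -0, 1.272, -0.115], TCP at [0.134, 0.585, 0.199] pointing down, gripper open.
Joint ranges: [-2.97, 2.97], [-1.01, 2.36], [0.21, 2.38], [-0.96, 4.11], [0.2, 2.71], [-2.98, 2.98]. Speed limits (rad/s): [2.39, 2.39, 3.14, 3.14, 3.14, 3.14].

## Interface

Orientations are given as a rotation vector (axis times angle).
In Python, from rig import get_obs, capture, camera_info, finish_job, grip_depth gives the robot as it stands.
- The arm moves only by the shell command python3 -m jog 'ROWS' [FORCE]. ROWS is a JSON object of lists of equal length, an entry for each row: "slide": the shift along the tool's x, y, z as a fraction of full scale, a list of three; "dr": the turn, a rotation vector about the tool's x, y, z as a fraction of full scale, a list of three; "hand": the gripper command: -1 is shut, 1 is fully open, values between are in proportion. In form: {"slide": [[tx, ty, tz], ...], "dr": [[rx, ry, rz], ...], "hand": [hand, ...]}. A call has 1 to 5 rows; each row shifts and turns the commanded pose from where the row before left it, along the tool's axes as they then stand; what a row does not reach is not made up. Full scale, the value 1, is 2.5 cm for a shift and 5 degrees for a turn. A row lasts 1/12 s, in which the tool goes at most 41.7 mm and 7.16 degrees, less where a joint would pass 70% of its speed; a pose out of reach is approached as far as the arm can. A call with a number of a shift or a turn outside -1 to 1 is refused whole. A call with a gripper value outside its range is refused whole. The fingers move at their own pace and stop on an object; FORCE is the grip in N (left out, the last holds). Time passes only in rows, so rows that do not move let the fingers close. It gives the time, the measured TCP pose, the force, the opening and the grip force at its end, in the units of the state.
- get_obs(): the state, without advancing time (a new reading comes with each control period).
- capture(name): name is "side" or "top"; returns the picture (420x560x3 uint8, red, green, blue); there is no depth.
- camera_info(name): a dict with "fx", "fy", "cx", "cy" (pixels), "R" (3x3) and "t" (3): a world point X has camera coordinates R X + t. Camera axes: x right, y down, z forward; pixel columns grow to the right and rows downward; lengths in m; the calibration is good to about 2 mm. A picture is of the moment at which its call begins. camera_info takes no time and is no camera call.
- finish_job(): hands the job in; it is judged then, once.
The state is a dict: "time": time; "joint_pos": joint angles; "qd": joint speeds; "effort": joint torques, N m; "eef_pos": TCP position; "tcp_rot": TCP orientation; "contact_force": force on the tool from outside, world axes, zero at the start; "moment": the same for the moment, N m; "width": finger opening in m; "finger_force": force on a finger pad.
Only numpy, scipy, OpenCV 4.12 (cv2) and the standard library are available. Lean on these libraries where they do the work, as an engineer would, in place of code of your own. Each camera call takes 0.05 s, during which the arm holds its last target. There are 200 camera calls.

## Task

Air the bath: with the fingertips beneath its lip, push the counterweighted sliding window up until the rolled edge of its brass lip is level with the red marker clip on the window frame (not the blue one), then take the hand away and leave the window standing there. Only push it: never pinch the lip between the fingers, and leave the things on the shelf where they stand.

Things in the scene. Friction and masses are not known exactly. Their poses are not given: they have to be found in the camera images.
- lip_edge (a point): Middle of the lip's front edge, on the axis of its 10 mm thick roll. The lip: brass ledge 240 mm wide (y), 10 mm thick, along the foot of the clear sliding window, on its user's side. Axes: x level, square to the window, pointing from the user's side through it; y along the lip; z up. Shut, it is 115 mm above the shelf; it rises with the window. The window face is 54 mm behind it.
- frame_foot (a point): Foot of the green steel window frame (fixed, 454 mm tall): point on the shelf under its middle in the window's plane, axes as the lip edge's. Foot plate 12 mm high reaches 45 mm to the user's side (-x), the lip 70 mm; the space under the lip is open back to the plane. Posts 50 mm square, centres 155 mm to each side; a low tin wing on the -y side, to 285 mm. Nothing sticks out beyond the lip.
- red_mark: Red plastic marker clip around one side post of the window frame (left or right, it varies), 60 x 58 mm and 12 mm high, with a thumb tab 24 mm wide on the user's side reaching 58 mm out from the post's axis; origin at the centre of its height on the post's axis, axes as the frame's. The lip edge must come level with the middle of this clip; it sits 60 to 140 mm above the shut lip.
- blue_mark: Blue plastic clip, same shape and origin, on the other post at another height. Not the wanted mark.
- sash (a joint): Height of the sliding window above its shut position, m: 0 shut (as it starts), 0.165 at the top stop. Weights in the side posts balance it: it needs about 2.5 to 4 N to push up and stays where it is left.
- lota: Stainless water pot, 116 mm across, 112 mm high, loose; origin at the centre of its underside, z up. Leave it.
- soap_tray: Red ceramic soap tray, 85 x 125 mm, 22 mm high, loose; origin at the centre of its underside. Leave it.
- soap: Green bar of soap, 50 x 78 x 24 mm, lying in the tray; origin at the centre of its underside. Leave it.
- comb: Black plastic comb, 175 x 37 mm, 4 mm thick, lying flat; origin at the middle of its underside. Leave it.
- oil_bottle: Amber glass bottle with a yellow twist cap, 60 mm across, 170 mm high; origin at the centre of its underside, z up. Leave it.
- mug: Blue plastic bath mug, 96 mm across, 100 mm high, behind the window; origin at the centre of its underside, z up. Leave it.
- brush: Scrubbing brush, 60 x 140 mm, 38 mm high, bristles down, behind the window; origin at the centre of its underside. Leave it.

How it is judged:
By the outcome, as a careful person would: the job done as asked, in the order asked, and still so for the second after the job is handed in, with the robot touching nothing.
It also fails if it takes over 40 s, if anything falls off the work surface, if the arm or the gripper's body presses on something with over 40 N, if the wrist force passes 120 N, or if a joint passes its speed limit or range.

## Working session

There is one attempt and no reset: what is moved stays moved. The work goes in short steps, Python scripts to look and compute and a shell command to move; the robot and the scene stay as the last step left them, time stands still between calls to the robot, and variables do not carry over. Pictures are saved under pics/ and viewed, at most 10 in all, crops included, and the job is handed in when it is done.

```bash
ls; mkdir -p pics
python3 - <<'E'
from rig import *
import cv2
for n in("side","top"):
    cv2.imwrite(f"pics/{n}0.png",capture(n)[:,:,::-1]); c=camera_info(n); print(n,c)
o=get_obs();print(o,grip_depth)
E
```

```text
pics
side {'fx': 436.77194084318864, 'fy': 436.77194084318864, 'cx': 280.84583377299003, 'cy': 212.88881539197055, 'R': array([[-0.54715925,  0.83696233,  0.01052672],
       [ 0.73964365,  0.48934872, -0.46202284],
       [-0.39184695, -0.24501405, -0.88680555]]), 't': array([ 0.12374302, -0.43197951,  1.46576008])}
top {'fx': 393.00329095641536, 'fy': 393.00329095641536, 'cx': 278.6967200263429, 'cy': 203.82257556458455, 'R': array([[ 4.62524545e-02, -9.98929766e-01, -1.80195068e-04],
       [-9.78887374e-01, -4.52884965e-02, -1.99319994e-01],
       [ 1.99098515e-01,  9.39542964e-03, -9.79934440e-01]]), 't': array([0.16349842, 0.6010415 , 0.93370446])}
{'time': 0.1, 'joint_pos': array([ 1.22990152e+00,  3.59435298e-01,  1.51133532e+00,  4.66210959e-06,
        1.27249065e+00, -1.15106344e-01]), 'qd': array([-0.00032518, -0.00266231, -0.00190816,  0.0009089 , -0.0004389 ,
        0.00048499]), 'effort': array([ 1.02642942e-03, -5.16359496e+01, -2.71405309e+01,  6.77551632e-02,
        2.77342612e-02, -4.10262476e-05]), 'eef_pos': array([0.13410985, 0.58413573, 0.19858807]), 'tcp_rot': array([-3.53873843e-01, -3.12121360e+00,  2.55131982e-03]), 'contact_force': array([ 0.11334475,  0.4570899 , -0.47617455]), 'moment': array([ 0.01222422, -0.03054961,  0.03968642]), 'finger_force': 0.0, 'width': 0.08764583192743013} -0.0187
```

View pics/side0.png

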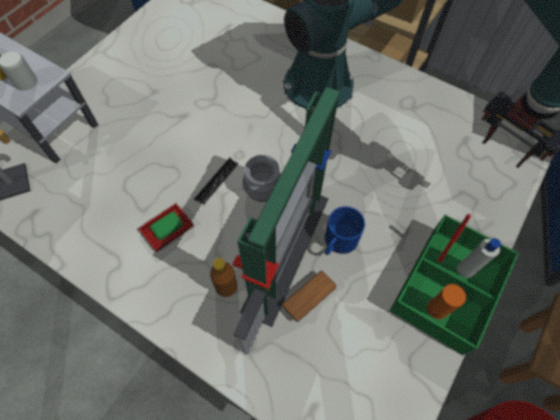

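View pics/top0.png

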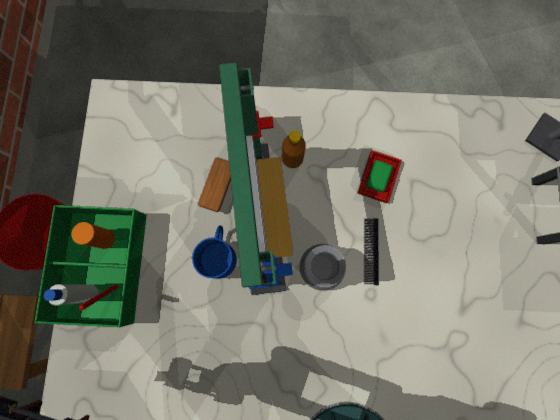

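The side view shows the frame running diagonally, with the red clip near (262,270), the blue one near (325,160), the bottle at (222,278) and the lota at (262,178). The top view shows the brass lip around (275,207), with the user's side to the right (world -y). Red is on the far post at (265,123) and blue on the near one at (285,270).

```bash
cat > h.py <<'E'
import numpy as np,cv2
from rig import *
def ray(n,px):
    c=camera_info(n);R=np.array(c['R']);t=np.array(c['t'])
    d=R.T@np.array([(px[0]-c['cx'])/c['fx'],(px[1]-c['cy'])/c['fy'],1]);return -R.T@t,d
def onz(n,px,z):
    C,d=ray(n,px);return C+d*(z-C[2])/d[2]
def tri(p,q):
    (C1,a),(C2,b)=ray('top',p),ray('side',q)
    s=np.linalg.lstsq(np.c_[a,-b],C2-C1,rcond=None)[0];P,Q=C1+a*s[0],C2+b*s[1]
    return (P+Q)/2,np.linalg.norm(P-Q)
def proj(n,X):
    c=camera_info(n);v=np.array(c['R'])@X+np.array(c['t']);return np.array([c['fx']*v[0]/v[2]+c['cx'],c['fy']*v[1]/v[2]+c['cy']])
E
python3 - <<'E'
from h import *
for n in('top','side'): print(n,ray(n,(280,210))[0])
T=cv2.imread('pics/top0.png');S=cv2.imread('pics/side0.png')
h=cv2.cvtColor(T,cv2.COLOR_BGR2HSV)
m=cv2.inRange(h,(12,110,60),(28,255,255)); m[:140]=0;m[280:]=0;m[:,:250]=0;m[:,300:]=0
cs=max(cv2.findContours(m,0,1)[0],key=cv2.contourArea);b=cv2.boxPoints(cv2.minAreaRect(cs))
print('lip');[print(p,onz('top',p,.12).round(4)) for p in b]
for nm,px,z in[('lotatop',(322,266),.112),('bottlecap',(295,136),.17),('tray',(380,177),.02),('comb1',(372,220),.0),('comb2',(372,283),0)]:print(nm,onz('top',px,z).round(3))
for nm,im,(x,y,w,hh) in(('top',T,(210,50,140,105)),('side',S,(200,80,160,120)),('side2',S,(200,190,160,120))):
    cv2.imwrite(f'pics/c_{nm}.png',cv2.resize(im[y:y+hh,x:x+w],None,fx=5,fy=5,interpolation=2))
a=[cv2.resize(T[50:300,215:345],None,fx=2.4,fy=2.4,interpolation=2),cv2.resize(S[85:335,205:345],None,fx=2.4,fy=2.4,interpolation=2)]
cv2.imwrite('pics/ab.png',np.hstack(a))
E
```

```text
top [0.39489056 0.18177115 1.03479821]
side [0.96157165 0.46695219 1.09895717]
lip
[255.64616 159.16924] [0.6888 0.2517 0.12  ]
[280.38464 156.07692] [0.6995 0.1919 0.12  ]
[292.72308 254.78462] [0.462  0.1525 0.12  ]
[267.98462 257.87695] [0.4523 0.2094 0.12  ]
lotatop [0.44  0.083 0.112]
bottlecap [0.733 0.16  0.17 ]
tray [ 0.687 -0.076  0.02 ]
comb1 [ 0.573 -0.059 -0.   ]
comb2 [ 0.408 -0.059  0.   ]
```

View pics/ab.png

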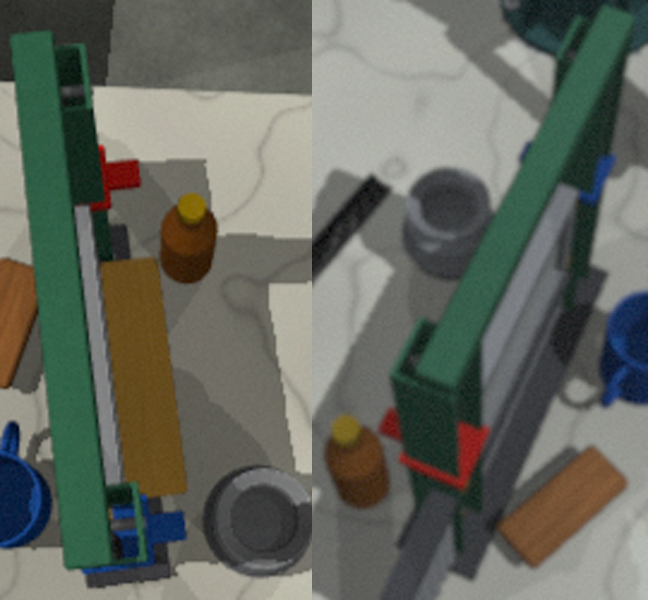

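The crop shows the red tab's end at about top (272,122) and side (237,262). Lip edge length comes out at 240.7 mm, matching the given 240. Next I'll triangulate the clip and raise the hand clear of the frame.

```bash
python3 - <<'E'
from h import *
print(tri((272.5,122),(236.7,261.7)))
u=np.array([.9865,.1637,0]);f=np.array([-.1637,.9865,0]);e=np.array([.581,.172,0]);foot=e+.07*f
P=foot+.155*u-.058*f
for z in(.175,.195,.215,.235,.255): print(z,proj('top',P+[0,0,z]).round(1),proj('side',P+[0,0,z]).round(1))
E
Z='{"slide":[[0,0,-1],[0,0,-1],[0,0,-1],[0,0,-1],[0,0,-1]],"dr":[[0,0,0],[0,0,0],[0,0,0],[0,0,0],[0,0,0]],"hand":[-1,-1,-1,-1,-1]}' >/dev/null
python3 -m jog '{"slide":[[0,0,-1],[0,0,-1],[0,0,-1],[0,0,-1],[0,0,-1]],"dr":[[0,0,0],[0,0,0],[0,0,0],[0,0,0],[0,0,0]],"hand":[-1,-1,-1,-1,-1]}'
python3 -m jog '{"slide":[[0,0,-1],[0,0,-1],[0,0,-1],[0,0,-1],[0,0,-1]],"dr":[[0,0,0],[0,0,0],[0,0,0],[0,0,0],[0,0,0]],"hand":[-1,-1,-1,-1,-1]}'
python3 -m jog '{"slide":[[0,0,-1],[0,0,-1],[0,0,-1],[0,0,0]],"dr":[[0,0,0],[0,0,0],[0,0,0],[0,0,0]],"hand":[-1,-1,-1,-1]}'
```

```text
(array([0.73194769, 0.21382952, 0.24455718]), np.float64(0.006620311690115888))
0.175 [273.7 134.8] [236.  271.7]
0.195 [273.5 131.5] [235.3 268.6]
0.215 [273.4 128.1] [234.5 265.3]
0.235 [273.3 124.5] [233.7 261.9]
0.255 [273.2 120.8] [232.9 258.4]
time: 0.52
eef_pos: [0.1342, 0.5843, 0.325]
tcp_rot: [-0.354, -3.121, 0.002]
contact_force: [0.7, 0.8, -0.6]
width: 0.0582
finger_force: 0.0
time: 0.93
eef_pos: [0.1342, 0.5844, 0.4501]
tcp_rot: [-0.354, -3.121, 0.002]
contact_force: [-0.2, 0.1, 0.3]
width: 0.0252
finger_force: 0.0
time: 1.27
eef_pos: [0.1347, 0.5858, 0.5293]
tcp_rot: [0.354, 3.12, 0.011]
contact_force: [0.5, -0.4, 0.1]
width: 0.0008
finger_force: 0.0
```

The clip triangulates to z ≈ 0.24, which is 125 mm above the shut lip and within the stated range. Next I cross over the top of the frame.

```bash
python3 -m jog '{"slide":[[-0.98,-0.93,0],[-0.98,-0.93,0],[-0.98,-0.93,0],[-0.98,-0.93,0],[-0.98,-0.93,0]],"dr":[[0,0,0],[0,0,0],[0,0,0],[0,0,0],[0,0,0]],"hand":[-1,-1,-1,-1,-1]}'
python3 -m jog '{"slide":[[-0.98,-0.93,0],[-0.98,-0.93,0],[-0.98,-0.93,0],[-0.98,-0.93,0],[-0.98,-0.93,0]],"dr":[[0,0,0],[0,0,0],[0,0,0],[0,0,0],[0,0,0]],"hand":[-1,-1,-1,-1,-1]}'
```

```text
time: 1.68
eef_pos: [0.228, 0.4425, 0.5231]
tcp_rot: [-0.353, -3.121, 0.003]
contact_force: [0.2, 0.3, 0.1]
width: 0.0008
finger_force: 0.0
time: 2.1
eef_pos: [0.3213, 0.3017, 0.5234]
tcp_rot: [-0.353, -3.121, 0.001]
contact_force: [0.5, -0.4, 0.7]
width: 0.0005
finger_force: 0.0
```

```bash
python3 -m jog '{"slide":[[-0.98,-0.93,0],[-0.98,-0.93,0],[-0.98,-0.93,0],[-0.98,-0.93,0],[-0.98,-0.93,0]],"dr":[[0,0,0],[0,0,0],[0,0,0],[0,0,0],[0,0,0]],"hand":[-1,-1,-1,-1,-1]}'
python3 -m jog '{"slide":[[-0.98,-0.93,0],[-0.98,-0.93,0],[-0.98,-0.93,0],[-0.98,-0.93,0],[-0.98,-0.93,0]],"dr":[[0,0,0],[0,0,0],[0,0,0],[0,0,0],[0,0,0]],"hand":[-1,-1,-1,-1,-1]}'
python3 -m jog '{"slide":[[-0.98,-0.93,0],[-0.98,-0.93,0],[-0.98,-0.93,0],[-0.98,-0.93,0],[0,0,0]],"dr":[[0,0,0],[0,0,0],[0,0,0],[0,0,0],[0,0,0]],"hand":[-1,-1,-1,-1,-1]}'
python3 - <<'E'
from h import *
o=get_obs();print(o['joint_pos'].round(3))
E
```

```text
time: 2.52
eef_pos: [0.4147, 0.1609, 0.5234]
tcp_rot: [-0.354, -3.12, 0.001]
contact_force: [0.3, 0.9, 0.1]
width: 0.0007
finger_force: 0.0
time: 2.93
eef_pos: [0.5081, 0.0203, 0.5233]
tcp_rot: [-0.354, -3.12, 0.0]
contact_force: [1.2, 0.4, 0.1]
width: 0.0001
finger_force: 0.0
time: 3.35
eef_pos: [0.5848, -0.0956, 0.5206]
tcp_rot: [-0.361, -3.117, 0.002]
contact_force: [0.5, 0.2, -1.2]
width: 0.0008
finger_force: 0.0
[-0.277  0.243  0.928 -0.002  1.975 -1.619]
```

```bash
python3 -m jog '{"slide":[[0,0,0.5],[0,0,0.5],[0,0,0.5],[0,0,0.5],[0,0,0.5]],"dr":[[0,0,1],[0,0,1],[0,0,1],[0,0,1],[0,0,1]],"hand":[-1,-1,-1,-1,-1]}'
python3 -m jog '{"slide":[[0,0,0.5],[0,0,0.5],[0,0,0.5],[0,0,0.5],[0,0,0.5]],"dr":[[0,0,1],[0,0,1],[0,0,1],[0,0,1],[0,0,1]],"hand":[-1,-1,-1,-1,-1]}'
python3 -m jog '{"slide":[[0,0,0.5],[0,0,0.5],[0,0,0.5],[0,0,0.5],[0,0,0]],"dr":[[0,0,1],[0,0,1],[0,0,1],[0,0,0.6],[0,0,0]],"hand":[-1,-1,-1,-1,-1]}'
python3 -m jog '{"slide":[[0,0,0],[0,0,0],[0,0,0],[0,0,0],[0,0,0]],"dr":[[0,1,0],[0,1,0],[0,1,0],[0,1,0],[0,0,0]],"hand":[-1,-1,-1,-1,-1]}'
python3 - <<'E'
from h import *
from scipy.spatial.transform import Rotation as Ro
o=get_obs();print(o['joint_pos'].round(3));print(Ro.from_rotvec(o['tcp_rot']).as_matrix().round(3))
E
```

```text
time: 3.77
eef_pos: [0.5818, -0.0901, 0.4603]
tcp_rot: [-1.027, -2.967, 0.0]
contact_force: [0.1, -0.1, 0.9]
width: 0.0003
finger_force: 0.0
time: 4.18
eef_pos: [0.5816, -0.09, 0.3979]
tcp_rot: [-1.645, -2.675, 0.001]
contact_force: [-0.1, -0.4, -0.2]
width: 0.0002
finger_force: 0.0
time: 4.6
eef_pos: [0.5803, -0.0897, 0.3459]
tcp_rot: [-2.037, -2.384, 0.004]
contact_force: [0.2, 0.4, -0.6]
width: 0.0002
finger_force: 0.0
time: 5.02
eef_pos: [0.5822, -0.0932, 0.3476]
tcp_rot: [-1.855, -2.169, -0.328]
contact_force: [-0.1, 0.1, -1.1]
width: 0.0006
finger_force: 0.0
[-0.472  0.352  1.221  0.288  1.775 -0.598]
[[-0.145  0.988 -0.056]
 [ 0.927  0.156  0.341]
 [ 0.346 -0.002 -0.938]]
```

```bash
python3 -m jog '{"slide":[[0,0,0],[0,0,0],[0,0,0],[0,0,0],[0,0,0]],"dr":[[0,1,0],[0,1,0],[0,1,0],[0,1,0],[0,1,0]],"hand":[-1,-1,-1,-1,-1]}'
python3 -m jog '{"slide":[[0,0,0],[0,0,0],[0,0,0],[0,0,0],[0,0,0]],"dr":[[0,1,0],[0,1,0],[0,1,0],[0,0,0],[0,0,0]],"hand":[-1,-1,-1,-1,-1]}'
cat > go.py <<'E'
from h import *
import sys
from scipy.spatial.transform import Rotation as Ro
u=np.array([.9865,.1637,0]);f=np.array([-.1637,.9865,0]);e=np.array([.581,.172,0])
def go(du,v,z,tilt=30):
    o=get_obs();R=Ro.from_rotvec(o['tcp_rot']).as_matrix();a=np.radians(tilt)
    zt=np.cos(a)*f-np.sin(a)*np.array([0,0,1]);Rt=np.c_[np.cross(u,zt),u,zt]
    d=o['eef_pos']-e;print('at u,v,z',(d@u).round(4),(d@f).round(4),o['eef_pos'][2].round(4),'q',o['joint_pos'].round(3))
    print('slide',(R.T@(e+du*u+v*f+[0,0,z]-o['eef_pos'])/.025).round(2),'dr',(np.degrees(Ro.from_matrix(R.T@Rt).as_rotvec())/5).round(2))
if __name__=='__main__': go(*map(float,sys.argv[1:]))
E
python3 go.py 0.011 -0.14 0.076
```

```text
time: 5.43
eef_pos: [0.5826, -0.0902, 0.3501]
tcp_rot: [-1.597, -1.876, -0.663]
contact_force: [-0.2, -0.7, -0.2]
width: 0.0006
finger_force: 0.0
time: 5.85
eef_pos: [0.5823, -0.0904, 0.348]
tcp_rot: [-1.436, -1.682, -0.825]
contact_force: [-0.8, -0.7, 0.2]
width: 0.0007
finger_force: 0.0
at u,v,z -0.0416 -0.2591 0.348 q [-0.689  0.651  1.135  0.739  2.127 -0.704]
slide [-7.02  2.1   9.58] dr [ 0.04  0.02 -0.06]
```

```bash
python3 -m jog '{"slide":[[-0.7,0.2,0.95],[-0.7,0.2,0.95],[-0.7,0.2,0.95],[-0.7,0.2,0.95],[-0.7,0.2,0.95]],"dr":[[0,0,0],[0,0,0],[0,0,0],[0,0,0],[0,0,0]],"hand":[-1,-1,-1,-1,-1]}'
python3 -m jog '{"slide":[[-0.7,0.2,0.95],[-0.7,0.2,0.95],[-0.7,0.2,0.95],[-0.6,0.2,0.8],[0,0,0]],"dr":[[0,0,0],[0,0,0],[0,0,0],[0,0,0],[0,0,0]],"hand":[-1,-1,-1,-1,-1]}'
python3 go.py 0.011 -0.10 0.076
python3 - <<'E'
from h import *
T=capture('top');S=capture('side')
cv2.imwrite('pics/ab1.png',np.hstack([cv2.resize(T[90:340,215:395],None,fx=2.2,fy=2.2),cv2.resize(S[85:335,165:345],None,fx=2.2,fy=2.2)])[:,:,::-1])
E
```

```text
time: 6.27
eef_pos: [0.5984, -0.0272, 0.2147]
tcp_rot: [-1.436, -1.691, -0.826]
contact_force: [0.7, -0.1, -0.5]
width: 0.0005
finger_force: 0.0
time: 6.68
eef_pos: [0.6091, 0.0226, 0.1079]
tcp_rot: [-1.433, -1.685, -0.822]
contact_force: [-1.0, 1.3, 0.1]
width: 0.0004
finger_force: 0.0
at u,v,z 0.0033 -0.152 0.1079 q [-0.544  0.86   1.37   0.725  1.709 -0.917]
slide [-0.06  0.31  2.44] dr [-0.    0.02 -0.04]
```

View pics/ab1.png

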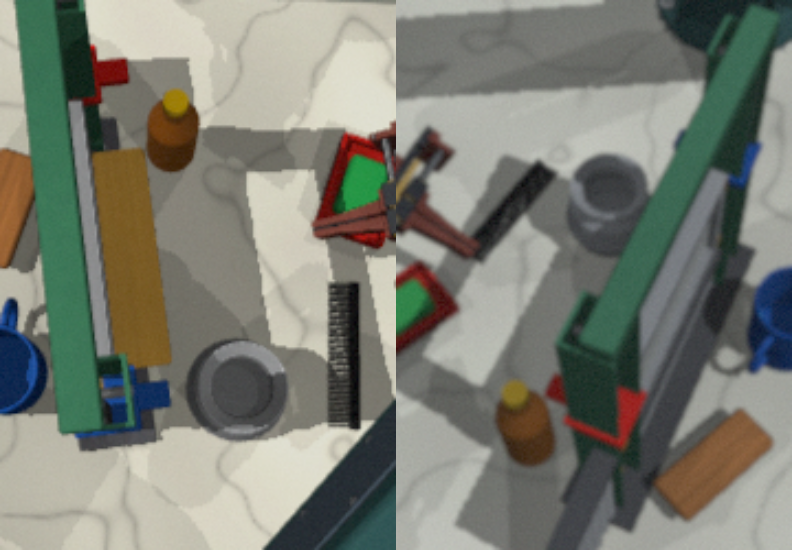

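The view shows the tip at about top (360,194), over the tray's edge side. The lane between the lota and the bottle is clear, and nothing has been disturbed. I'll lower and move forward below the lip.

```bash
python3 -m jog '{"slide":[[0,0.1,0.8],[0,0.1,0.8],[0,0.1,0.8],[0,0,0],[0,0,0]],"dr":[[0,0,0],[0,0,0],[0,0,0],[0,0,0],[0,0,0]],"hand":[-1,-1,-1,-1,-1]}'
python3 go.py 0.011 0.025 0.076
python3 -m jog '{"slide":[[0.4,0,0.7],[0.4,0,0.7],[0.4,0,0.7],[0,0,0]],"dr":[[0,0,0],[0,0,0],[0,0,0],[0,0,0]],"hand":[-1,-1,-1,-1]}'
python3 go.py 0.011 0.025 0.076
```

```text
time: 7.2
eef_pos: [0.6103, 0.0716, 0.0821]
tcp_rot: [-1.434, -1.686, -0.829]
contact_force: [-0.4, 0.6, -0.8]
width: 0.0002
finger_force: 0.0
at u,v,z 0.0124 -0.1039 0.0821 q [-0.487  0.875  1.428  0.764  1.622 -0.936]
slide [ 2.38 -0.08  4.58] dr [ 0.06  0.02 -0.  ]
time: 7.53
eef_pos: [0.5994, 0.1337, 0.0816]
tcp_rot: [-1.433, -1.684, -0.828]
contact_force: [-0.1, -0.2, 0.1]
width: 0.0004
finger_force: 0.0
at u,v,z 0.0119 -0.0408 0.0816 q [-0.414  0.849  1.509  0.815  1.548 -0.937]
slide [ 1.12 -0.05  2.39] dr [ 0.05 -0.   -0.02]
```

```bash
python3 -m jog '{"slide":[[0.3,0,0.8],[0.4,0,0.8],[0.4,0,0.8],[0,0,0]],"dr":[[0,0,0],[0,0,0],[0,0,0],[0,0,0]],"hand":[-1,-1,-1,-1]}'
python3 go.py 0.011 0.025 0.1
python3 - <<'E'
from h import *
T=capture('top');S=capture('side')
cv2.imwrite('pics/ab2.png',np.hstack([cv2.resize(T[90:340,215:395],None,fx=2.2,fy=2.2),cv2.resize(S[85:335,165:345],None,fx=2.2,fy=2.2)])[:,:,::-1])
E
```

```text
time: 7.87
eef_pos: [0.5885, 0.1989, 0.0747]
tcp_rot: [-1.432, -1.683, -0.827]
contact_force: [0.8, -0.5, 0.1]
width: 0.0005
finger_force: 0.0
at u,v,z 0.0118 0.0254 0.0747 q [-0.329  0.837  1.579  0.877  1.468 -0.941]
slide [ 0.87 -0.03 -0.52] dr [ 0.03 -0.01 -0.02]
```

View pics/ab2.png

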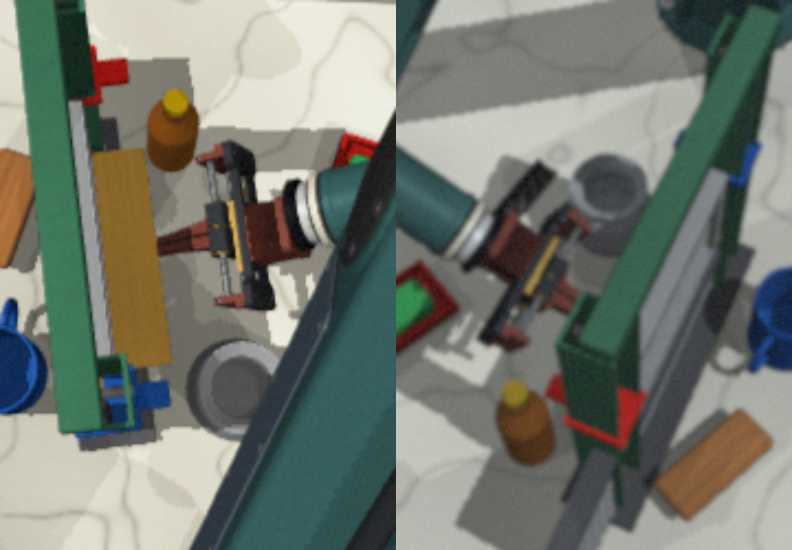

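The fingertips are beneath the lip near its middle, between the lota and the bottle, with no contact. I'll start raising it.

```bash
python3 -m jog '{"slide":[[0.2,0,-0.115],[0.1,0,-0.058],[0,0,0]],"dr":[[0,0,0],[0,0,0],[0,0,0]],"hand":[-1,-1,-1]}'
python3 -m jog '{"slide":[[0.2,0,-0.115],[0.2,0,-0.115],[0.2,0,-0.115],[0,0,0]],"dr":[[0,0,0],[0,0,0],[0,0,0],[0,0,0]],"hand":[-1,-1,-1,-1]}'
python3 go.py 0.011 0.025 0.2
```

```text
time: 8.22
eef_pos: [0.5911, 0.1952, 0.0833]
tcp_rot: [-1.436, -1.683, -0.831]
contact_force: [0.2, 0.7, 0.5]
width: 0.0005
finger_force: 0.0
time: 8.55
eef_pos: [0.5904, 0.1962, 0.1011]
tcp_rot: [-1.435, -1.683, -0.83]
contact_force: [1.2, 1.3, -0.3]
width: 0.0004
finger_force: 0.0
at u,v,z 0.0133 0.0223 0.1011 q [-0.332  0.798  1.574  0.873  1.495 -0.909]
slide [ 3.48 -0.09 -1.89] dr [ 0.07  0.   -0.02]
```

```bash
python3 -m jog '{"slide":[[0.2,0,-0.115],[0.2,0,-0.115],[0.2,0,-0.115],[0,0,0]],"dr":[[0,0,0],[0,0,0],[0,0,0],[0,0,0]],"hand":[-1,-1,-1,-1]}'
python3 -m jog '{"slide":[[0.3,0,-0.16],[0.3,0,-0.16],[0.3,0,-0.16],[0.3,0,-0.16],[0,0,0]],"dr":[[0,0,0],[0,0,0],[0,0,0],[0,0,0],[0,0,0]],"hand":[-1,-1,-1,-1,-1]}'
python3 go.py 0.011 0.025 0.2
cat > lip.py <<'E'
from go import *
T=capture('top')
h=cv2.cvtColor(T,cv2.COLOR_RGB2HSV)
m=cv2.inRange(h,(12,110,60),(28,255,255)); m[:140]=0;m[285:]=0;m[:,:250]=0;m[:,310:]=0
c=max(cv2.findContours(m,0,1)[0],key=cv2.contourArea);b=cv2.boxPoints(cv2.minAreaRect(c))
b=b[np.argsort(b[:,0]+.125*b[:,1])][2:];b=b[np.argsort(b[:,1])];print(b.round(1).tolist())
for z in np.arange(.12,.29,.01):
    p=[onz('top',q,z) for q in b];print(z.round(2),'len',np.linalg.norm(p[0]-p[1]).round(4),'v',[((q-e)@f).round(4) for q in p],'u',[((q-e)@u).round(4) for q in p])
E
python3 lip.py|head -12
```

```text
time: 8.88
eef_pos: [0.5901, 0.1968, 0.1187]
tcp_rot: [-1.434, -1.683, -0.83]
contact_force: [0.1, 0.2, -0.1]
width: 0.0007
finger_force: 0.0
time: 9.3
eef_pos: [0.59, 0.1977, 0.1535]
tcp_rot: [-1.434, -1.683, -0.831]
contact_force: [-0.0, 0.4, 0.4]
width: 0.0005
finger_force: 0.0
at u,v,z 0.0131 0.0239 0.1535 q [-0.331  0.723  1.563  0.872  1.55  -0.843]
slide [ 1.63 -0.08 -0.89] dr [ 0.07 -0.01 -0.01]
[[304.0, 140.0], [304.0, 255.0]]
0.12 len 0.2809 v [np.float64(-0.0623), np.float64(-0.0256)] u [np.float64(0.1543), np.float64(-0.1241)]
0.13 len 0.2778 v [np.float64(-0.0611), np.float64(-0.0248)] u [np.float64(0.1507), np.float64(-0.1248)]
0.14 len 0.2747 v [np.float64(-0.06), np.float64(-0.0241)] u [np.float64(0.147), np.float64(-0.1254)]
0.15 len 0.2717 v [np.float64(-0.0589), np.float64(-0.0234)] u [np.float64(0.1433), np.float64(-0.126)]
0.16 len 0.2686 v [np.float64(-0.0578), np.float64(-0.0227)] u [np.float64(0.1396), np.float64(-0.1267)]
0.17 len 0.2655 v [np.float64(-0.0567), np.float64(-0.022)] u [np.float64(0.136), np.float64(-0.1273)]
0.18 len 0.2624 v [np.float64(-0.0555), np.float64(-0.0213)] u [np.float64(0.1323), np.float64(-0.1279)]
0.19 len 0.2594 v [np.float64(-0.0544), np.float64(-0.0205)] u [np.float64(0.1286), np.float64(-0.1285)]
0.2 len 0.2563 v [np.float64(-0.0533), np.float64(-0.0198)] u [np.float64(0.1249), np.float64(-0.1292)]
0.21 len 0.2532 v [np.float64(-0.0522), np.float64(-0.0191)] u [np.float64(0.1212), np.float64(-0.1298)]
0.22 len 0.2502 v [np.float64(-0.0511), np.float64(-0.0184)] u [np.float64(0.1176), np.float64(-0.1304)]
```

Run:
```python
from h import *
T=capture('top');S=capture('side')
cv2.imwrite('pics/ab3.png',np.hstack([cv2.resize(T[90:340,215:395],None,fx=2.2,fy=2.2),cv2.resize(S[85:335,165:345],None,fx=2.2,fy=2.2)])[:,:,::-1])
print(get_obs()['contact_force'],get_obs()['moment'])
```

```text
[-0.23803619  0.69484503  0.04002104] [-0.42176671  0.01962391  0.03809716]
```

View pics/ab3.png

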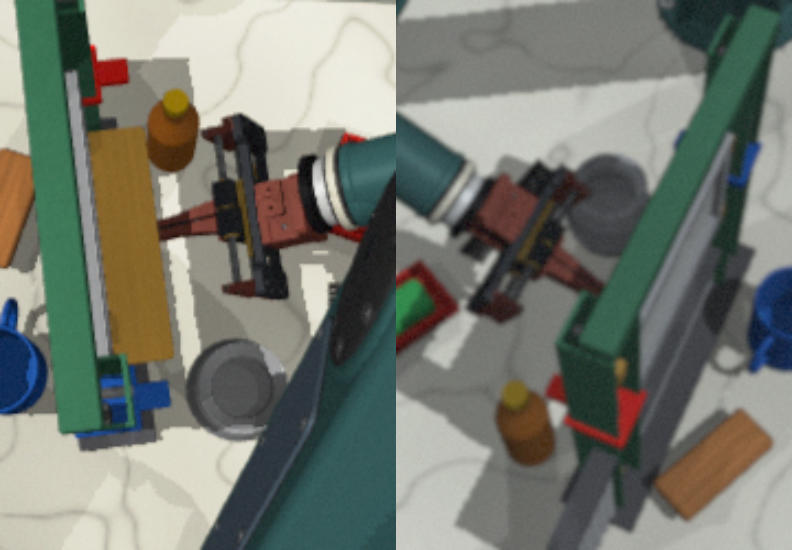

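The window has risen with the hand, and the lip's far end is now near top (270,149). I'll measure the lip and tab heights from their matching far edges in the top view, using the shut picture as the reference.

```bash
cat > lev.py <<'E'
from go import *
from scipy.optimize import brentq
def edge(im,cols,r0,r1):
    # chroma R-B, 50% crossing top->down for each column; line fit at mid column
    s=im[:,:,0].astype(float)-im[:,:,2];xs=[];ys=[]
    for c in range(*cols):
        p=s[r0:r1,c];h=(p.min()+np.percentile(p,85))/2
        i=np.flatnonzero((p[:-1]<h)&(p[1:]>=h))
        if len(i): i=i[0];xs.append(c);ys.append(r0+i+(h-p[i])/(p[i+1]-p[i]))
    k=np.polyfit(xs,ys,1);y=np.array(ys);g=abs(y-np.polyval(k,xs))<.7
    k=np.polyfit(np.array(xs)[g],y[g],1);return np.mean(cols),np.polyval(k,np.mean(cols)),k[0],g.sum()
def row(uu,z,col,v0=.0,v1=.04):
    a,b=[proj('top',e+uu*u+v*f+[0,0,z]) for v in(v0,v1)];return a[1]+(col-a[0])*(b[1]-a[1])/(b[0]-a[0])
I0=cv2.imread('pics/top0.png')[:,:,::-1]
L0=edge(I0,(260,277),148,172);uo=brentq(lambda q:row(q,.12,L0[0])-L0[1],.08,.16)
N=6;I=np.mean([capture('top') for _ in range(N)],axis=0)
L=edge(I,(258,276),135,172);zl=brentq(lambda z:row(uo,z,L[0])-L[1],.05,.4)-.005
print('L0',L0,'uo',uo);print('L',L,'lip z',zl)
for J in(I0,I):
    T=edge(J,(266,271),108,126);print('T',T,'red z',brentq(lambda z:row(uo+.047,z,T[0])-T[1],.05,.4)-.006)
o=get_obs();print('tcp z',o['eef_pos'][2],'t',o['time'])
E
python3 lev.py
```

```text
L0 (np.float64(268.5), np.float64(157.63349479324944), np.float64(-0.09958743863556813), np.int64(17)) uo 0.11962694113999822
L (np.float64(267.0), np.float64(148.1212493375215), np.float64(-0.10313865268428075), np.int64(18)) lip z 0.18398794578165847
T (np.float64(268.5), np.float64(116.44911672647521), np.float64(-0.12326291423001277), np.int64(5)) red z 0.2472520568262483
T (np.float64(268.5), np.float64(116.44135331997367), np.float64(-0.10958156759795033), np.int64(5)) red z 0.24729134092807453
tcp z 0.1507495663907599 t 9.75
```

```bash
python3 -m jog '{"slide":[[0.33,0,-0.19],[0.33,0,-0.19],[0.33,0,-0.19],[0.33,0,-0.19],[0.33,0,-0.19]],"dr":[[0,0,0],[0,0,0],[0,0,0],[0,0,0],[0,0,0]],"hand":[-1,-1,-1,-1,-1]}'
python3 -m jog '{"slide":[[0.2,0,-0.115],[0.1,0,-0.06],[0,0,0],[0,0,0]],"dr":[[0,0,0],[0,0,0],[0,0,0],[0,0,0]],"hand":[-1,-1,-1,-1]}'
python3 lev.py
```

```text
time: 10.17
eef_pos: [0.5892, 0.1976, 0.1997]
tcp_rot: [-1.435, -1.683, -0.828]
contact_force: [-3.8, -2.1, -3.5]
width: 0.0002
finger_force: 1.9
time: 10.5
eef_pos: [0.5901, 0.1979, 0.2079]
tcp_rot: [-1.435, -1.682, -0.83]
contact_force: [0.1, 0.9, -0.2]
width: 0.0004
finger_force: 0.0
L0 (np.float64(268.5), np.float64(157.63349479324944), np.float64(-0.09958743863556813), np.int64(17)) uo 0.11962694113999822
L (np.float64(267.0), np.float64(139.53783019302168), np.float64(-0.11945292295388231), np.int64(18)) lip z 0.23747472788719787
T (np.float64(268.5), np.float64(116.44911672647521), np.float64(-0.12326291423001277), np.int64(5)) red z 0.2472520568262483
T (np.float64(268.5), np.float64(116.39636277598721), np.float64(-0.11403369307976167), np.int64(5)) red z 0.24751892918113844
tcp z 0.20701605232814507 t 10.8
```

Run:
```python
from go import *
T=np.mean([capture('top') for _ in range(3)],axis=0).astype(np.uint8);S=np.mean([capture('side') for _ in range(3)],axis=0).astype(np.uint8)
np.savez('pics/now.npz',T=T,S=S)
cv2.imwrite('pics/ab4.png',np.hstack([cv2.resize(T[95:180,240:305],None,fx=6,fy=6,interpolation=0),cv2.resize(S[230:315,220:285],None,fx=6,fy=6,interpolation=0)])[:,:,::-1])
# predicted tab outline corners, side
for z in(.235,.2475,.26):
  print(z,[proj('side',e+(.1196+a)*u+v*f+[0,0,z+.006]).round(1).tolist() for a in(.023,.047) for v in(.012,.04)],
   'clip outer',[proj('side',e+(.1196+.035+.030)*u+v*f+[0,0,z+.006]).round(1).tolist() for v in(.041,.099)],'lipend',[proj('side',e+.1196*u+v*f+[0,0,z+.005]).round(1).tolist() for v in(0,.05)])
```

```text
0.235 [[236.1, 255.8], [248.1, 260.9], [231.0, 265.7], [243.1, 270.8]] clip outer [[239.7, 278.6], [265.4, 289.7]] lipend [[235.9, 244.7], [257.2, 253.6]]
0.2475 [[235.6, 253.6], [247.8, 258.7], [230.4, 263.5], [242.7, 268.7]] clip outer [[239.2, 276.6], [265.2, 287.8]] lipend [[235.5, 242.3], [256.9, 251.3]]
0.26 [[235.2, 251.3], [247.4, 256.4], [229.9, 261.3], [242.3, 266.6]] clip outer [[238.8, 274.5], [265.1, 285.9]] lipend [[235.0, 239.9], [256.7, 249.0]]
```

View pics/ab4.png

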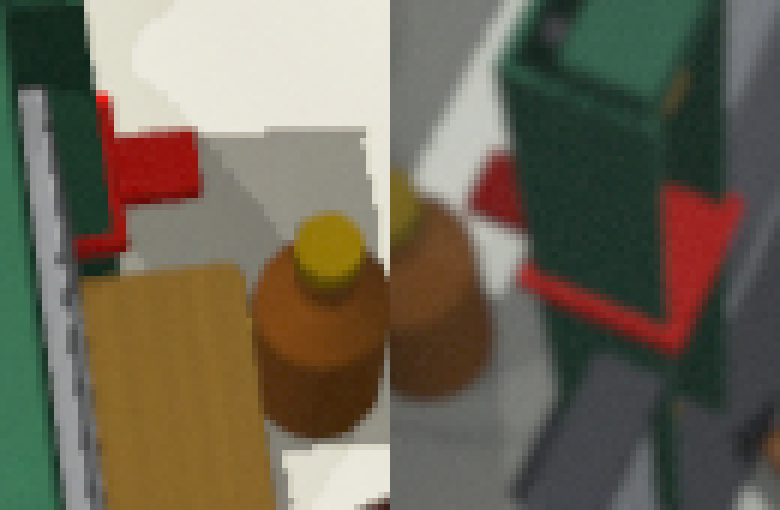

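The top crop shows the tab's far edge at row ~117, its near edge at ~127, and the lip end at row ~140. The side crop shows the clip's outer face from (242,276) to (267,289). I'll check for camera bias against the header, whose top is at z = 0.454, and against the tab triangulation.

Run:
```python
from go import *
for p,q in(((235.8,63.8),(250,241)),((220.4,65.8),(264.6,245.4)),((260.8,284.2),(327,88)),((244.2,285.4),(338.3,91))):
    X,g=tri(p,q);d=X-e;print('z',X[2].round(4),'gap',g.round(4),'u',(d@u).round(4),'v',(d@f).round(4), 'top@.454 u,v',((onz('top',p,.454)-e)@u).round(4),((onz('top',p,.454)-e)@f).round(4),'side@.454',((onz('side',q,.454)-e)@u).round(4),((onz('side',q,.454)-e)@f).round(4))
D=np.load('pics/now.npz')
for n in 'TS':
    I=D[n].astype(int);m=((I[...,0]>110)&(I[...,1]<70)&(I[...,2]<75)).astype(np.uint8)
    x=(230,300,95,150) if n=='T' else (225,290,240,300)
    k=m[x[2]:x[3],x[0]:x[1]];c=max(cv2.findContours(k,0,1)[0],key=cv2.contourArea)
    print(n,(cv2.approxPolyDP(c,1.2,True)[:,0]+[x[0],x[2]]).tolist())
```

```text
z 0.4465 gap 0.0046 u 0.1781 v 0.0707 top@.454 u,v 0.1743 0.0682 side@.454 0.1804 0.0747
z 0.4485 gap 0.0047 u 0.1763 v 0.096 top@.454 u,v 0.1737 0.0933 side@.454 0.1778 0.0994
z 0.449 gap 0.0037 u -0.1801 v 0.068 top@.454 u,v -0.1796 0.066 side@.454 -0.176 0.071
z 0.4522 gap 0.0035 u -0.1789 v 0.0919 top@.454 u,v -0.1784 0.0901 side@.454 -0.1779 0.0939
T [[272, 118], [259, 118], [256, 111], [259, 133], [253, 136], [259, 136], [261, 128], [269, 128], [273, 126]]
S [[278, 263], [273, 264], [267, 261], [266, 262], [267, 282], [265, 284], [246, 277], [243, 274], [242, 277], [267, 287], [278, 266]]
```

Run:
```python
from lev import *
J=np.load('pics/now.npz')['T']
Jf=J[::-1];H=J.shape[0]
E=edge(Jf,(264,271),H-1-140,H-1-121);r=H-1-E[1];print('near bottom row',r,E[2:], 'z',brentq(lambda z:row(uo+.023,z,E[0])-r,.05,.4)+.006)
print('R-B col 268',(J[110:134,268,0].astype(int)-J[110:134,268,2]).tolist())
print('lip col 268',(J[130:150,268,0].astype(int)-J[130:150,268,2]).tolist())
```

```text
L0 (np.float64(268.5), np.float64(157.63349479324944), np.float64(-0.09958743863556813), np.int64(17)) uo 0.11962694113999822
L (np.float64(267.0), np.float64(139.54035127837165), np.float64(-0.12094174345599466), np.int64(18)) lip z 0.23745994354716837
T (np.float64(268.5), np.float64(116.44911672647521), np.float64(-0.12326291423001277), np.int64(5)) red z 0.2472520568262483
T (np.float64(268.5), np.float64(116.40545328468765), np.float64(-0.11002995317652002), np.int64(5)) red z 0.2474729539099358
tcp z 0.2072016261228842 t 11.4
near bottom row 127.8096542583977 (np.float64(0.12451799633986198), np.int64(7)) z 0.25625981416589627
R-B col 268 [15, 14, 17, 18, 18, 18, 51, 110, 134, 139, 136, 135, 134, 136, 133, 135, 132, 106, 59, 22, 12, 14, 13, 13]
lip col 268 [12, 14, 13, 13, 11, 13, 12, 12, 12, 38, 77, 94, 93, 94, 93, 93, 93, 93, 93, 93]
```

```bash
python3 -m jog '{"slide":[[0.14,0,-0.08],[0.1,0,-0.06],[0.06,0,-0.035],[0,0,0],[0,0,0]],"dr":[[0,0,0],[0,0,0],[0,0,0],[0,0,0],[0,0,0]],"hand":[-1,-1,-1,-1,-1]}'
python3 lev.py
python3 - <<'E'
from go import *
T=np.mean([capture('top') for _ in range(4)],axis=0).astype(np.uint8);S=np.mean([capture('side') for _ in range(4)],axis=0).astype(np.uint8)
np.savez('pics/now2.npz',T=T,S=S)
print(get_obs()['eef_pos'][2])
cv2.imwrite('pics/ab5.png',np.hstack([cv2.resize(T[105:155,245:295],None,fx=8,fy=8,interpolation=0),cv2.resize(S[240:290,225:275],None,fx=8,fy=8,interpolation=0)])[:,:,::-1])
E
```

```text
time: 11.82
eef_pos: [0.5897, 0.1977, 0.2163]
tcp_rot: [-1.435, -1.682, -0.829]
contact_force: [0.4, 0.1, 0.0]
width: 0.0002
finger_force: 0.2
L0 (np.float64(268.5), np.float64(157.63349479324944), np.float64(-0.09958743863556813), np.int64(17)) uo 0.11962694113999822
L (np.float64(267.0), np.float64(138.31006936838858), np.float64(-0.12308247491714336), np.int64(18)) lip z 0.24461434703178264
T (np.float64(268.5), np.float64(116.44911672647521), np.float64(-0.12326291423001277), np.int64(5)) red z 0.2472520568262483
T (np.float64(268.5), np.float64(116.39881341832337), np.float64(-0.1183083187431374), np.int64(5)) red z 0.24750653553929636
tcp z 0.21599783013791957 t 12.1167
0.21587285547883103
```

View pics/ab5.png

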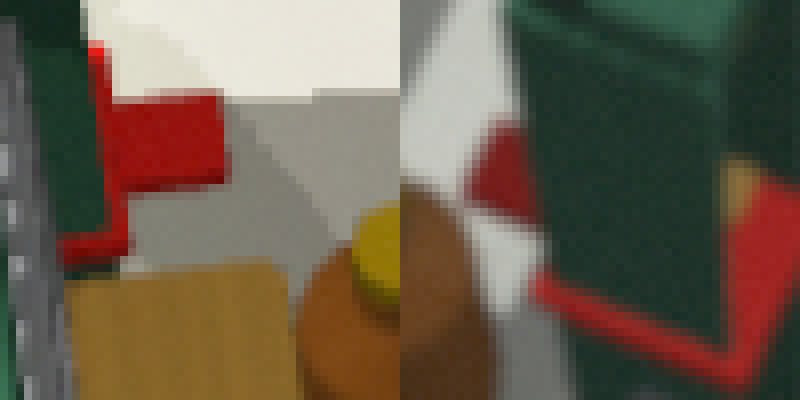

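The lip is now about 3 mm below the clip by the matching-edge comparison (row 138.3 against 116.4). I'll do a small final push and recheck.

```bash
python3 -m jog '{"slide":[[0.04,0,-0.023],[0.04,0,-0.023],[0.04,0,-0.023],[0,0,0],[0,0,0]],"dr":[[0,0,0],[0,0,0],[0,0,0],[0,0,0],[0,0,0]],"hand":[-1,-1,-1,-1,-1]}'
python3 lev.py
```

```text
time: 12.93
eef_pos: [0.5896, 0.1976, 0.2193]
tcp_rot: [-1.435, -1.682, -0.828]
contact_force: [-0.1, -1.0, -2.5]
width: 0.0005
finger_force: 1.1
L0 (np.float64(268.5), np.float64(157.63349479324944), np.float64(-0.09958743863556813), np.int64(17)) uo 0.11962694113999822
L (np.float64(267.0), np.float64(137.82624982348187), np.float64(-0.11845198284976369), np.int64(18)) lip z 0.24739515393707978
T (np.float64(268.5), np.float64(116.44911672647521), np.float64(-0.12326291423001277), np.int64(5)) red z 0.2472520568262483
T (np.float64(268.5), np.float64(116.39857531634037), np.float64(-0.1163368406037922), np.int64(5)) red z 0.24750773970906825
tcp z 0.2192777618068252 t 13.2333
```

Level to within the measurement. I'll lower the hand off the lip and back out.

```bash
python3 -m jog '{"slide":[[-0.2,0,0.115],[-0.25,0,0.14],[-0.25,0,0.14],[0,0,0]],"dr":[[0,0,0],[0,0,0],[0,0,0],[0,0,0]],"hand":[-1,-1,-1,-1]}'
python3 -m jog '{"slide":[[-0.3,0,-0.5],[-0.47,0,-0.8],[-0.47,0,-0.8],[-0.47,0,-0.8],[-0.47,0,-0.8]],"dr":[[0,0,0],[0,0,0],[0,0,0],[0,0,0],[0,0,0]],"hand":[-1,-1,-1,-1,-1]}'
python3 -m jog '{"slide":[[-0.47,0,-0.8],[-0.3,0,-0.5],[0,0,0],[0,0,0]],"dr":[[0,0,0],[0,0,0],[0,0,0],[0,0,0]],"hand":[-1,-1,-1,-1]}'
python3 lev.py; python3 go.py 0 -.14 .2
python3 - <<'E'
from h import *
T=capture('top');S=capture('side')
cv2.imwrite('pics/ab6.png',np.hstack([cv2.resize(T[90:340,215:395],None,fx=2.2,fy=2.2),cv2.resize(S[85:335,165:345],None,fx=2.2,fy=2.2)])[:,:,::-1])
E
```

```text
time: 13.57
eef_pos: [0.589, 0.1977, 0.1976]
tcp_rot: [-1.435, -1.68, -0.827]
contact_force: [0.4, 1.1, -0.4]
width: 0.0002
finger_force: 0.0
time: 13.98
eef_pos: [0.6069, 0.0894, 0.1984]
tcp_rot: [-1.435, -1.682, -0.829]
contact_force: [0.1, 1.2, 1.4]
width: 0.0007
finger_force: 0.0
time: 14.32
eef_pos: [0.6128, 0.0534, 0.1978]
tcp_rot: [-1.436, -1.681, -0.83]
contact_force: [-0.1, 0.1, 1.2]
width: 0.0003
finger_force: 0.0
L0 (np.float64(268.5), np.float64(157.63349479324944), np.float64(-0.09958743863556813), np.int64(17)) uo 0.11962694113999822
L (np.float64(267.0), np.float64(137.8290773325369), np.float64(-0.12153723817658413), np.int64(18)) lip z 0.24737895555957967
T (np.float64(268.5), np.float64(116.44911672647521), np.float64(-0.12326291423001277), np.int64(5)) red z 0.2472520568262483
T (np.float64(268.5), np.float64(116.44149351484299), np.float64(-0.11773924388897389), np.int64(5)) red z 0.247290631551276
tcp z 0.19810124869208184 t 14.6167
at u,v,z 0.0116 -0.1201 0.1981 q [-0.505  0.737  1.373  0.77   1.774 -0.81 ]
slide [-0.33 -0.46 -0.73] dr [ 0.05 -0.   -0.03]
```

View pics/ab6.png

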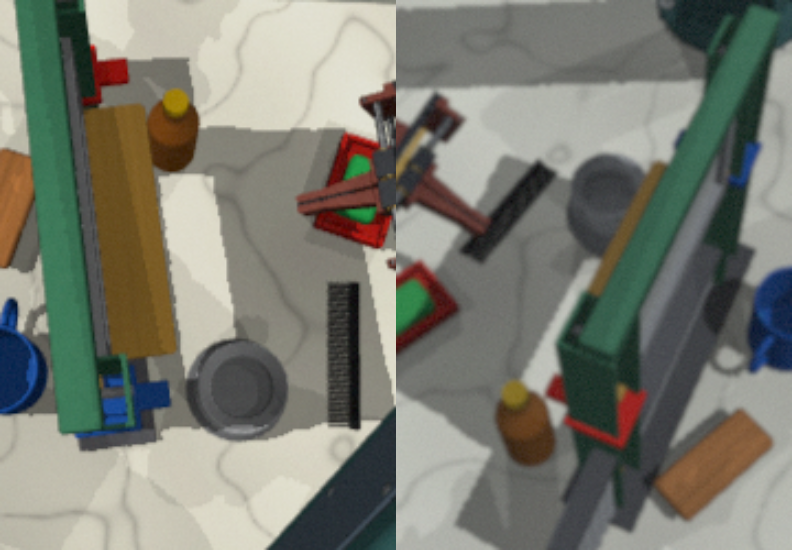

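The final view shows the lip clear and standing at the red clip's height, with the far end at row 137.8 unchanged after release. The hand is well away, and the lota, bottle, tray, comb, mug and brush are where they were.

```bash
python3 -c "
from rig import *
print(finish_job())"
```

```text
the job is handed in; nothing more can be done
None
```

I pushed the window up until its lip was level with the red clip, to within about 2 mm by the camera, then backed the hand away and handed the job in at about 15 s; the lip held its height, and in the last pictures nothing on the shelf had moved.

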